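# Lock the ring gauge's measuring stage

### The job

Two identical small measuring stages stand on the desk, both with their lock knob in the free position. Lock the stage that carries the steel ring gauge: pull its black knob straight up out of its notch, turn it clockwise (seen from above) by 60 degrees to its stop at the other notch, push it fully back down and let go. Leave the other stage's knob and the parts on the stages as they are.

Things in the scene. Friction and masses are not known exactly. Their poses are not given: they have to be found in the camera images.
- stage_a_knob (a point): Black bar knob to be worked (stage with the ring gauge). The point is on its upright axis, mid-height of the bar, where to grip: 57 mm above the desk while in. Bar 44 mm long (this point's x axis), 15 mm thick (y axis), 34 mm high, its top 14 mm above the point; round flange below, 48 mm across, its top 19 mm below the point. Stage 170 x 80 mm, fixed; ring gauge about 85 mm from the axis.
- stage_a_pull (a joint): How far that knob is pulled straight up, m: 0 fully in, 0.016 at its upper stop. It slides with about 3 N of friction, no spring, and stays where it is left. A pointer key on the flange (along the knob's -x axis) sits in a notch of the collar's 8 mm high rim: the knob turns only when raised 10 mm or more.
- stage_a_turn (a joint): Angle of that knob, rad, growing clockwise seen from above: 0 to 0.08 at the start (free), 1.047 (60 degrees) at its stop, where the other notch is (locked). It turns with light friction (0.05 N m) and can be pushed down again only within about 8 degrees of that notch.
- ring_center (a point): Centre of the steel ring gauge, 47 mm across and 18 mm high, lying flat and loose on the carriage (top 32 mm above the desk) of the stage to be locked; its top is 50 mm above the desk.
- stage_b_pointer (a point): Tip of the pointer key on the knob of the other, identical stage; 31 mm from that knob's axis. This knob must stay as it is.
- vee_center (a point): Centre of the steel vee block, 38 x 62 x 42 mm, standing loose on the carriage of the other stage.

How it is judged (in metres and radians):
On the way, in this order (a step that is already met when the one before it is completed fails the run):
1. the ring gauge stage's knob is pulled out at least 9 mm, not yet turned (value of joint stage_a_pull above 0.009 m and value of joint stage_a_turn below 0.3 rad), for 0.1 s.
2. still pulled out, it is turned clockwise to the other notch (value of joint stage_a_pull above 0.006 m and value of joint stage_a_turn above 0.87 rad), for 0.1 s.
At the end, for the whole second after the job is handed in: The knob of the stage that carries the ring gauge is within 10 degrees of its clockwise stop (60 degrees) and pushed in to within 3 mm; the ring gauge and the vee block are within 15 mm of where they lay, and the other stage's knob is where it was (pointer within 8 mm) (value of joint stage_a_turn above 0.87 rad and value of joint stage_a_pull below 0.003 m and distance of each of ring_center, vee_center from where it was at the start of the episode below 0.015 m and distance of stage_b_pointer from where it was at the start of the episode below 0.008 m); the robot touches nothing.
It fails at once if the other stage's knob is pulled or turned (pointer moves more than 8 mm) (distance of stage_b_pointer from where it was at the start of the episode above 0.008 m).
It also fails if it takes over 35 s, if anything falls off the work surface, if the arm or the gripper's body presses on something with over 40 N, if the wrist force passes 120 N, or if a joint passes its speed limit or range.

### The arm

A 6-joint arm with a two-finger parallel gripper is mounted at the origin on a cart in front of the work surface, level with it; the furniture and walls round the work are solid. World frame = base frame: x ahead of the robot, y to its left, z up, the work surface at z = 0. Lengths are in mm, angles in degrees, forces in N, time in s.
With the tool pointing down it reaches from about 300 to 850 mm from the base axis. Payload 4.2 kg.
Tool frame: the origin (TCP) lies midway between the tips of the shut fingers; the grasp point (between the pads) lies 19 mm behind it (env.grasp_offset is the distance from the TCP to the grasp point, in mm); z points along the fingers, y is the line along which they close (so a half turn about z gives the same grasp; the last joint's range is limited). The gripper opens to 91 mm and grips with 3 to 60 N. Pads are 32 mm wide; open, the fingers measure 118 mm over their backs; the gripper's body (76 mm by 178 mm) begins 60 mm behind the grasp point.
Start: joints at [-1.146, 18.312, 89.639, -0, 72.044, -1.146], TCP at [575.018, 0, 188.976] pointing down, gripper open.
Joint ranges: [-177.97, 177.97], [-48.28, 115.42], [12.27, 149.76], [-77.06, 257.06], [2.81, 150.46], [-146.56, 146.56]. Speed limits (degrees/s): [147.25, 147.25, 180, 180, 180, 180].

### API

Orientations are given as [roll, pitch, yaw] about the fixed x, y, z axes, in that order (R = Rz(yaw) Ry(pitch) Rx(roll)).
In Python, from workcell import env, optics gives the robot as it stands. The module is installed in compiled form; this text tells all that it offers.
- The arm moves only by the tool send_rows, never from a script. Its argument "targets" is a list that holds one entry, the list of rows, each a list of 7 numbers: the turn, a rotation vector about the world's x, y, z scaled (see below), then the shift along the world's x, y, z scaled (see below), then the closure, from -1 (fully open) to 1 (shut). In form: [[[rx, ry, rz, x, y, z, gripper], ...]]. A call has 1 to 12 rows; each row shifts and turns the commanded pose from where the row before left it; what a row does not reach is not made up. The controller multiplies each number of a shift by 0.2 m and each number of a turn by pi/2 rad. A row lasts 1/10 s, in which the tool goes at most 50 mm and 8.59 degrees, less where a joint would pass 70% of its speed; a pose out of reach is approached as far as the arm can. A call with a number of a shift or a turn outside -1 to 1 is refused whole. A call with a gripper value outside its range is refused whole. The fingers move at their own pace and stop on an object; "grip_force" is the grip in N (left out, the last holds). Time passes only in rows, so rows that do not move let the fingers close. It gives the time, the measured TCP pose, the force, the opening and the grip force at its end, in the units of the state.
- env.state(): the state, without advancing time (a new reading comes with each control period).
- optics.grab_frame(name): name is "scene" or "side" or "wrist"; returns (picture, depth): 400x640x3 uint8, red, green, blue; 400x640 float32, mm along the optical axis (not along the pixel's ray), 0 where there is no reading.
- optics.camera_info(name): a dict with "camera_matrix" (3x3 intrinsics, pixels), "R" (3x3) and "t" (3): a world point X has camera coordinates R X + t; the wrist camera has in their place "mount" (4x4, takes a point from camera to tool coordinates, whose origin is the TCP and whose axes are the flange's). Camera axes: x right, y down, z forward; pixel columns grow to the right and rows downward; lengths in mm; the calibration is good to about 2 mm. A picture is of the moment at which its call begins: read the wrist's pose just before it. camera_info takes no time and is no camera call.
- env.job_done(): hands the job in; it is judged then, once.
Trained networks look in the newest picture that a camera, given by its name, has taken for a name from the list of things; names that differ only in an ending like _2 or _b are one class to them, and where a whole thing is asked for, a point or a joint stands for the part that bears it (a point fixed in the world has none). Each returns a list of dicts, best first, with "conf" (0 to 1); they miss things now and then, are a little off and sometimes report something else, mostly with a low value. They report only what shows in the picture. A call takes as long as a camera call.
- optics.silhouettes(camera, name): "mask" (400x640 bool, what is visible of it) and "at" ([column, row] in pixels, amid what is visible of it).
- optics.place_of(camera, name): "at" ([column, row] in pixels: a listed point, or the origin of a listed thing).
The state is a dict: "time_s": time; "qpos": joint angles; "qvel": joint speeds; "effort": joint torques, N m; "ee_pos": TCP position; "ee_rot": TCP orientation; "force": force on the tool from outside, world axes, zero at the start; "torque": the same for the moment, N m; "gripper_width": finger opening in mm; "gripper_force": force on a finger pad.
Only numpy, scipy, OpenCV 4.12 (cv2) and the standard library are available. Lean on these libraries where they do the work, as an engineer would, in place of code of your own. Each camera call takes 0.05 s, during which the arm holds its last target. There are 200 camera calls.

## Working session

There is one attempt and no reset: what is moved stays moved. The work goes in short steps, Python scripts to look and compute and a tool call to move; the robot and the scene stay as the last step left them, time stands still between calls to the robot, and variables do not carry over. Pictures are saved under pics/ and viewed, at most 10 in all, crops included, and the job is handed in when it is done.

Besides the shell and the picture viewer there is one more tool, called as name(argument=value, ...), one argument or row to a line, values as JSON. send_rows: Moves the arm, as the interface text tells. Its arguments: {"type":"object","properties":{"targets":{"type":"array"},"grip_force":{"type":"number"}},"required":["targets"]}

```bash
mkdir -p pics; cat > h.py <<'E'
from workcell import env, optics
import numpy as np, cv2
from scipy.spatial.transform import Rotation as Ro
def cam(name):
    i=optics.camera_info(name);K=np.array(i["camera_matrix"])
    if name=="wrist":
        s=env.state();T=np.eye(4);T[:3,:3]=Ro.from_euler('xyz',s["ee_rot"],degrees=True).as_matrix();T[:3,3]=s["ee_pos"]
        M=T@np.array(i["mount"]);return K,M[:3,:3],M[:3,3]
    R=np.array(i["R"]);return K,R.T,-R.T@np.array(i["t"])
def atz(c,uv,z):
    K,R,o=c;d=R@np.linalg.solve(K,[uv[0],uv[1],1]);return o+d*(z-o[2])/d[2]
def deproj(c,depth):
    K,R,o=c;v,u=np.mgrid[:400,:640];p=np.stack([u,v,np.ones_like(u)],-1)@np.linalg.inv(K).T
    return (p*depth[...,None])@R.T+o
E
python3 - <<'E'
from h import *
print(env.state()["ee_rot"],env.grasp_offset)
for n in["scene","side","wrist"]:
    c=cam(n);im,d=optics.grab_frame(n);cv2.imwrite(f"pics/{n}0.png",im[...,::-1])
    for t,z in[("stage_a_knob",57),("ring_center",41),("vee_center",53),("stage_b_pointer",38)]:
        for r in optics.place_of(n,t)[:3]: print(n,t,round(r["conf"],2),np.round(r["at"]),np.round(atz(c,r["at"],z)))
a=np.hstack([cv2.imread(f"pics/{n}0.png") for n in["scene","side"]]);cv2.imwrite("pics/two.png",cv2.resize(a,(800,250)))
E
```

```text
[-1.79900347e+02 -1.63891085e-03  9.00022323e+01] 18.8
scene stage_a_knob 0.74 [330. 265.] [ 488. -342.   57.]
scene ring_center 0.6 [370. 255.] [ 578. -349.   41.]
scene vee_center 0.65 [298. 144.] [572.   5.  53.]
scene stage_b_pointer 0.88 [261. 166.] [464.  -8.  38.]
side stage_a_knob 0.81 [350. 191.] [ 499. -333.   57.]
side vee_center 0.9 [316. 260.] [568.  14.  53.]
side stage_b_pointer 0.71 [374. 268.] [457.  16.  38.]
wrist stage_a_knob 0.34 [218. 184.] [466.   6.  57.]
wrist ring_center 0.41 [318. 185.] [573.   2.  41.]
wrist vee_center 0.64 [319. 184.] [574.   5.  53.]
wrist stage_b_pointer 0.72 [218. 181.] [460.   6.  38.]
```

View pics/scene0.png

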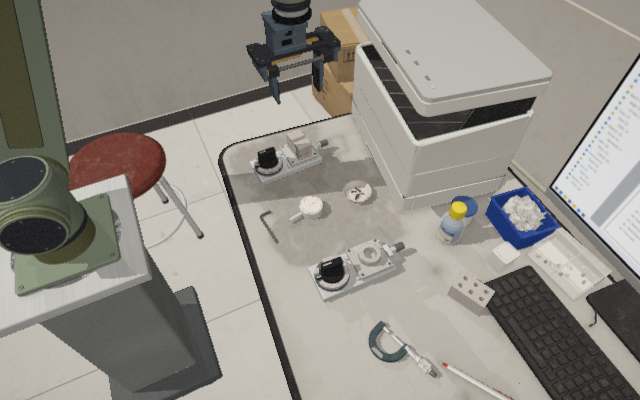

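View pics/wrist0.png

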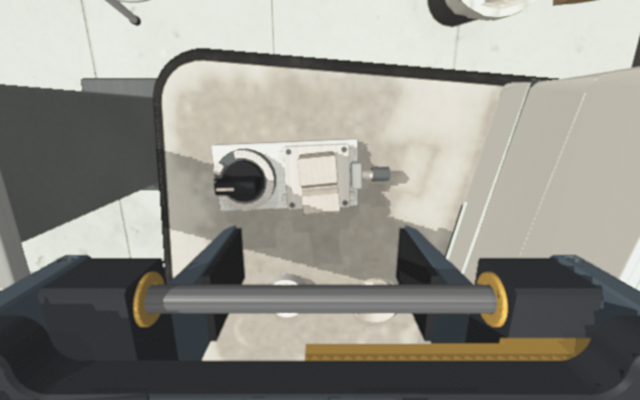

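The scene picture shows the ring gauge stage at the front, with its knob near (330,268) and the ring near (370,253). The wrist picture shows the other stage, with the vee block. The ring stage's knob is at about x 490, y -338, so I'll move above it.

send_rows(
  targets=[
    [[0,0,0,-0.04,-0.2,0,-1],[0,0,0,-0.04,-0.2,0,-1],[0,0,0,-0.04,-0.2,0,-1],[0,0,0,-0.04,-0.2,0,-1],[0,0,0,-0.04,-0.2,0,-1],[0,0,0,-0.04,-0.2,0,-1],[0,0,0,-0.04,-0.2,0,-1],[0,0,0,-0.04,-0.2,0,-1],[0,0,0,-0.04,-0.1,0,-1],[0,0,0,0,0,0,-1],[0,0,0,0,0,0,-1]],
  ],
)

```text
time_s: 1.85
ee_pos: [502.9, -339.9, 188.8]
ee_rot: [180.0, -0.0, 89.9]
force: [0.2, 0.3, 1.1]
gripper_width: 91.1
gripper_force: 0.0
```

```bash
cat > m.py <<'E'
from h import *
import sys
s=env.state();print(s["time_s"],np.round(s["ee_pos"],1),np.round(s["ee_rot"],1))
c=cam("wrist");im,d=optics.grab_frame("wrist");cv2.imwrite(f"pics/{sys.argv[1]}.png",im[...,::-1])
for t,z in[("stage_a_knob",57),("ring_center",41),("stage_b_pointer",38)]:
    for r in optics.place_of("wrist",t)[:2]: print(t,round(r["conf"],2),np.round(r["at"]),np.round(atz(c,r["at"],z),1))
P=deproj(c,d);k=atz(c,optics.place_of("wrist","stage_a_knob")[0]["at"],57)
m=(d>0)&(np.hypot(P[...,0]-k[0],P[...,1]-k[1])<40)&(P[...,2]>64)&(P[...,2]<95)
Q=P[m];print("top z",np.percentile(Q[:,2],[5,50,95]),len(Q))
r=cv2.minAreaRect(Q[:,:2].astype(np.float32));print("bar rect",r)
w,v=np.linalg.eigh(np.cov(Q[:,:2].T));print("bar dir",np.degrees(np.arctan2(v[1,1],v[0,1])))
E
python3 m.py w1
```

```text
1.85 [ 502.9 -339.9  188.8] [180.   -0.   89.9]
stage_a_knob 0.73 [309. 194.] [ 491.4 -344.    57. ]
top z [67.4507887  71.20301253 72.59871697] 613
bar rect ((490.9991149902344, -343.5249938964844), (15.366278648376465, 43.28328323364258), 87.80973052978516)
bar dir 178.32436028643448
```

View pics/w1.png

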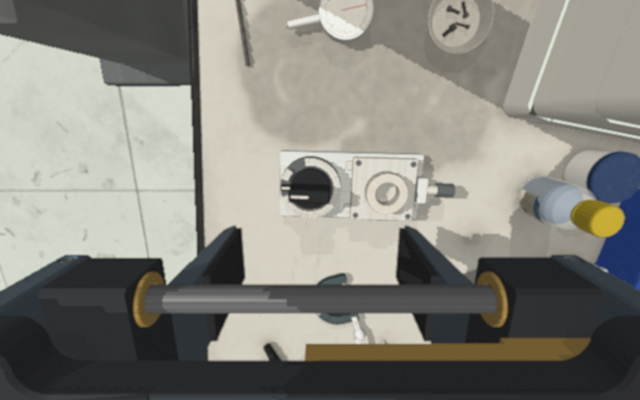

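The wrist picture shows the ring gauge at (387,192) and the knob at (309,190), with the bar along world x and its pointer towards the robot. The fitted bar is 15x43 mm with its top at 71 mm, which matches the given sizes. I'll turn the tool -92°, centre it, and part-close the fingers while descending.

send_rows(
  targets=[
    [[0,0,-0.093,-0.0055,-0.002,-0.04,0.1],[0,0,-0.093,-0.0055,-0.002,-0.04,0.1],[0,0,-0.093,-0.0055,-0.002,-0.04,0.1],[0,0,-0.093,-0.0055,-0.002,-0.04,0.1],[0,0,-0.093,-0.0055,-0.002,-0.04,0.1],[0,0,-0.093,-0.0055,-0.002,-0.04,0.1],[0,0,-0.093,-0.0055,-0.002,-0.04,0.1],[0,0,-0.093,-0.0055,-0.002,-0.04,0.1],[0,0,-0.093,-0.0055,-0.002,-0.04,0.1],[0,0,-0.093,-0.0055,-0.002,-0.04,0.1],[0,0,-0.093,-0.0055,-0.002,-0.04,0.1],[0,0,0,0,0,0,0.1]],
  ],
)

```text
time_s: 3.3
ee_pos: [490.5, -343.2, 100.0]
ee_rot: [-179.9, 0.1, -2.0]
force: [-0.9, 0.5, -0.4]
gripper_width: 41.1
gripper_force: 0.0
```

```bash
python3 m.py w2
```

```text
3.3 [ 490.5 -343.2  100. ] [-1.799e+02  1.000e-01 -2.000e+00]
stage_a_knob 0.89 [323. 214.] [ 491.9 -344.7   57. ]
ring_center 0.83 [320. 101.] [ 578.6 -345.    41. ]
stage_b_pointer 0.2 [320. 101.] [ 578.5 -345.2   38. ]
top z [69.16152688 71.36760082 72.56906085] 1051
bar rect ((491.6003112792969, -343.4022216796875), (14.417380332946777, 43.44396209716797), 87.62089538574219)
bar dir 177.55907441864343
```

View pics/w2.png

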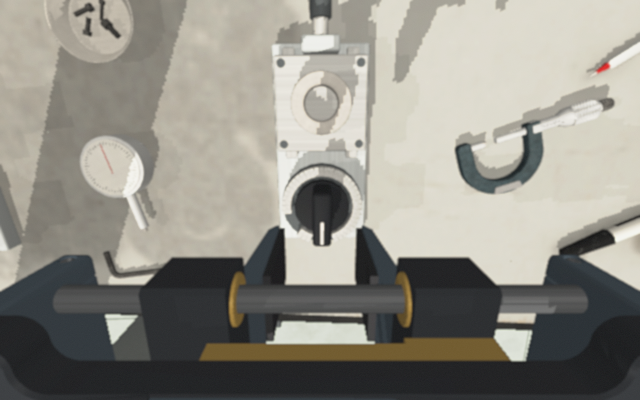

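The knob's bar is centred between the fingers at about (322,212), with the ring at (321,102). I'll descend to TCP z≈42 and grip.

send_rows(
  targets=[
    [[0,0,0,0.005,-0.002,-0.06,0.1],[0,0,0,0,0,-0.06,0.1],[0,0,0,0,0,-0.06,0.1],[0,0,0,0,0,-0.06,0.1],[0,0,0,0,0,-0.05,0.1],[0,0,0,0,0,0,0.1],[0,0,0,0,0,0,1],[0,0,0,0,0,0,1],[0,0,0,0,0,0,1],[0,0,0,0,0,0,1],[0,0,0,0,0,0,1],[0,0,0,0,0,0,1]],
  ],
  grip_force=40,
)

```text
time_s: 4.75
ee_pos: [492.3, -344.7, 43.6]
ee_rot: [180.0, -0.1, -2.1]
force: [-0.0, 1.4, 3.4]
gripper_width: 14.1
gripper_force: 40.0
```

send_rows(
  targets=[
    [[0,0,0,0,0,0.015,1],[0,0,0,0,0,0.015,1],[0,0,0,0,0,0.015,1],[0,0,0,0,0,0.015,1],[0,0,0,0,0,0.01,1],[0,0,0,0,0,0,1],[0,0,0,0,0,0,1],[0,0,0,0,0,0,1]],
  ],
)

```text
time_s: 5.55
ee_pos: [492.1, -344.7, 57.4]
ee_rot: [180.0, -0.0, -2.1]
force: [1.8, 2.3, 0.2]
gripper_width: 13.7
gripper_force: 40.0
```

```bash
python3 m.py w3; python3 -c "
from h import *
print(env.state()['force'],env.state()['torque'])
im,d=optics.grab_frame('side');cv2.imwrite('pics/s3.png',cv2.resize(im[110:270,230:470,::-1],(720,480)))"
```

```text
5.55 [ 492.1 -344.7   57.4] [180.   -0.   -2.1]
stage_a_knob 0.61 [322. 250.] [ 482.3 -344.7   57. ]
top z [73.14964279 85.18781304 92.00363134] 2103
bar rect ((493.4926452636719, -347.333251953125), (42.88011932373047, 31.33344841003418), 11.097034454345703)
bar dir 178.30325870694304
[1.68092001 2.65150933 1.92834364] [ 0.54731356 -0.31618764  0.01989507]
```

View pics/w3.png

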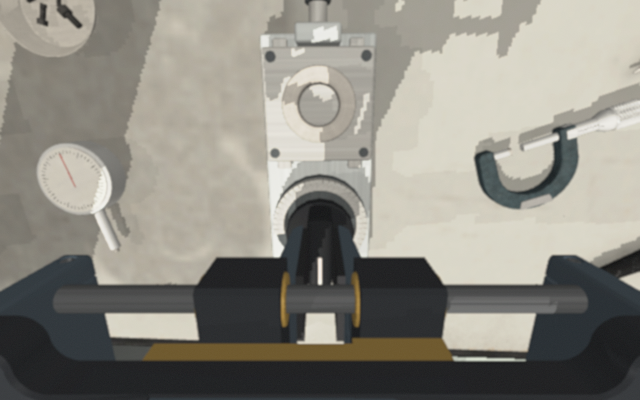

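The bar is held between the fingers at (320,265), and its top is now at about 85 mm, so it is up by 14 mm. I'll start the clockwise turn and watch the torque.

send_rows(
  targets=[
    [[0,0,-0.06,0,0,0,1],[0,0,-0.06,0,0,0,1],[0,0,-0.06,0,0,0,1],[0,0,0,0,0,0,1]],
  ],
)

```text
time_s: 6.25
ee_pos: [492.0, -345.0, 57.3]
ee_rot: [180.0, -0.0, -18.3]
force: [2.1, 2.4, 2.5]
gripper_width: 13.9
gripper_force: 40.0
```

```bash
python3 -c "
from h import *
s=env.state();print(s['force'],s['torque'],s['ee_rot'],s['ee_pos'],s['gripper_width'])
im,d=optics.grab_frame('side');cv2.imwrite('pics/s4.png',cv2.resize(im[130:250,260:440,::-1],(720,480),interpolation=cv2.INTER_CUBIC))"
```

```text
[2.1419663  2.41638331 2.47783136] [ 0.41362744 -0.22759076 -0.0503127 ] [ 1.79974583e+02 -3.32698984e-02 -1.82673869e+01] [ 492.04977102 -345.02459868   57.33234605] 13.929768352461963
```

View pics/s4.png

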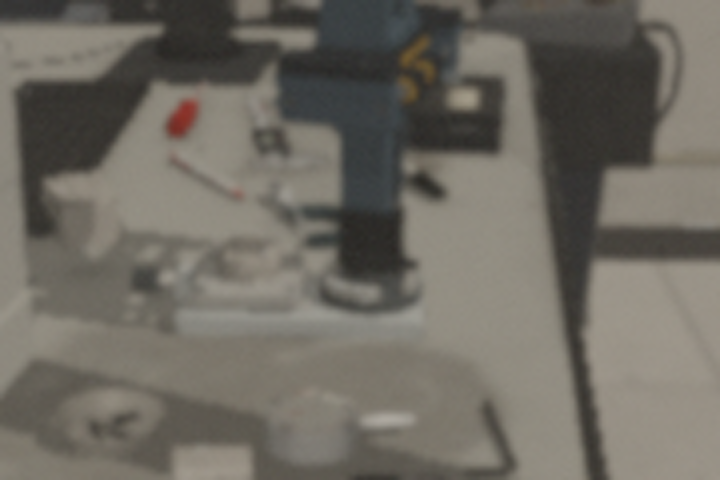

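The side picture shows the fingers on the knob. The torque equals the bare friction (0.05 N m), so it is turning freely. I'll continue.

send_rows(
  targets=[
    [[0,0,-0.058,0,0,0,1],[0,0,-0.058,0,0,0,1],[0,0,-0.058,0,0,0,1],[0,0,-0.058,0,0,0,1],[0,0,-0.058,0,0,0,1],[0,0,-0.058,0,0,0,1],[0,0,-0.058,0,0,0,1],[0,0,-0.045,0,0,0,1],[0,0,0,0,0,0,1],[0,0,0,0,0,0,1]],
  ],
)

```text
time_s: 7.3
ee_pos: [491.7, -345.4, 57.1]
ee_rot: [179.9, -0.0, -58.7]
force: [0.3, 0.8, 1.5]
gripper_width: 14.2
gripper_force: 40.0
```

```bash
python3 -c "
from h import *
s=env.state();print(s['force'],s['torque'],s['ee_rot'],s['ee_pos'],s['gripper_width'])"
```

```text
[0.33619546 0.79633687 1.46216457] [0.06230359 0.08485586 0.01128279] [ 1.79948058e+02 -3.76216246e-02 -5.87146607e+01] [ 491.65103653 -345.3929721    57.08394852] 14.193931561986213
```

send_rows(
  targets=[
    [[0,0,-0.011,0,0,0,1],[0,0,-0.011,0,0,0,1],[0,0,0,0,0,0,1]],
  ],
)

```text
time_s: 7.6
ee_pos: [491.7, -345.3, 57.0]
ee_rot: [180.0, -0.0, -60.8]
force: [-0.5, -1.1, 2.9]
gripper_width: 13.7
gripper_force: 40.0
```

```bash
python3 -c "
from h import *
s=env.state();print(s['force'],s['torque'],s['ee_rot'],s['ee_pos'],s['gripper_width'])"
```

```text
[-0.50510133 -1.14842078  2.8557059 ] [-0.28377503  0.21276757  0.04545802] [ 1.79950942e+02 -3.51980865e-02 -6.08190166e+01] [ 491.69145916 -345.29768216   57.01541588] 13.71713346927821
```

Good, it is at about 60°. Now I'll push down.

send_rows(
  targets=[
    [[0,0,0,0,0,-0.015,1],[0,0,0,0,0,-0.015,1],[0,0,0,0,0,-0.015,1],[0,0,0,0,0,-0.015,1],[0,0,0,0,0,-0.01,1],[0,0,0,0,0,0,1],[0,0,0,0,0,0,1]],
  ],
)

```text
time_s: 8.3
ee_pos: [491.8, -345.2, 43.5]
ee_rot: [180.0, -0.0, -60.8]
force: [-1.3, -2.6, 5.9]
gripper_width: 14.2
gripper_force: 40.0
```

```bash
python3 -c "
from h import *
s=env.state();print(s['force'],s['torque'],s['ee_rot'],s['ee_pos'],s['gripper_width'])"
```

```text
[-1.31497432 -2.60827058  5.8655578 ] [-0.45723058  0.56933273 -0.03181672] [ 1.79974342e+02 -4.46224177e-02 -6.08252386e+01] [ 491.84247601 -345.22904651   43.50094017] 14.156669273178444
```

send_rows(
  targets=[
    [[0,0,0,0,0,-0.008,1],[0,0,0,0,0,0,1]],
  ],
)

```text
time_s: 8.5
ee_pos: [492.0, -345.3, 43.4]
ee_rot: [180.0, -0.1, -60.8]
force: [-3.8, -1.8, 13.0]
gripper_width: 13.6
gripper_force: 40.0
```

send_rows(
  targets=[
    [[0,0,0,0,0,0,0.1],[0,0,0,0,0,0,0.1],[0,0,0,0,0,0,0.1],[0,0,0,0,0,0,0.1],[0,0,0,0,0,0,0.1],[0,0,0,0,0,0.08,0.1],[0,0,0,0,0,0.08,0.1],[0,0,0,0,0,0.1,0.1],[0,0,0,0,0,0.1,0.1],[0,0,0,0,0,0,0.1],[0,0,0,0,0,0,0.1]],
  ],
)

```text
time_s: 9.6
ee_pos: [491.8, -344.6, 113.0]
ee_rot: [180.0, 0.0, -60.8]
force: [-0.3, -0.5, 0.2]
gripper_width: 41.2
gripper_force: 0.0
```

```bash
python3 m.py w5
```

```text
9.6 [ 491.8 -344.6  113. ] [180.    0.  -60.8]
stage_a_knob 0.88 [320. 211.] [ 491.5 -343.5   57. ]
ring_center 0.81 [234. 157.] [ 576.9 -345.9   41. ]
top z [68.90869673 71.42846626 72.64810597] 981
bar rect ((491.93524169921875, -343.3994445800781), (14.859606742858887, 43.550838470458984), 29.545249938964844)
bar dir 119.16079739004749
```

View pics/w5.png

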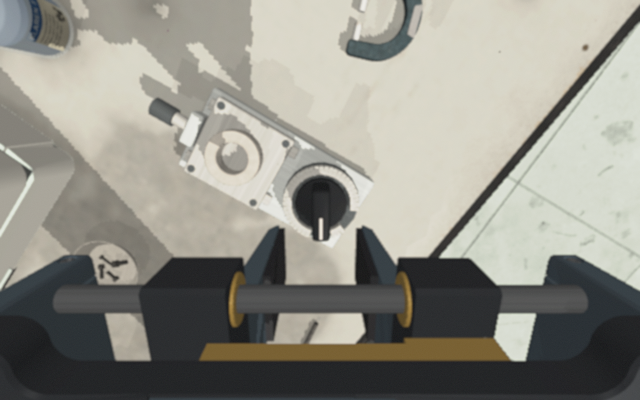

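The knob at (320,210) is turned by about 58–60° and its top is back at 71 mm. The ring at (233,155) has not moved, and the gripper is clear, so I'm handing in.

```bash
python3 -c "
from workcell import env
print(env.job_done())"
```

```text
the job is handed in; nothing more can be done
None
```

I locked the ring gauge stage: its knob was pulled up, turned clockwise about 60°, pushed fully back down and released, and the job was handed in at about 10 s; no verdict came back.

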